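Put away the blender rings and tools

ROBOT

A 6-joint arm with a two-finger parallel gripper is mounted at the origin on the work surface. World frame = base frame: x ahead of the robot, y to its left, z up, the work surface at z = 0. Lengths are in m, angles in rad, forces in N, time in s.
With the tool pointing down it reaches from about 0.375 to 0.9 m from the base axis. Payload 3.1 kg.
Tool frame: the origin (TCP) lies on the centre line of the jaws, within the pads' length; the fingertips stand 8 mm ahead of it and the grasp point (between the pads) lies 11 mm behind it; z points along the fingers, y is the line along which they close (so a half turn about z gives the same grasp; the last joint's range is limited). The gripper opens to 85 mm and grips with 20 to 120 N. Pads are 22 mm wide; open, the fingers measure 114 mm over their backs; the gripper's body (76 mm by 85 mm) begins 54 mm behind the grasp point. The pads swing forward as they close: fully open they stand 13 mm farther back than shut.
Start: joints at [1.157, 0.527, 1.433, -0, 1.181, -0.178], TCP at [0.146, 0.608, 0.239] pointing down, gripper open.
Joint ranges: [-3.08, 3.08], [-0.75, 2.2], [0.22, 2.44], [-1.43, 4.57], [0, 2.65], [-2.85, 2.85]. Speed limits (rad/s): [2.79, 2.79, 3.14, 3.14, 3.14, 3.14].

INTERFACE

Orientations are given as a unit quaternion [x, y, z, w].
In Python, from station import * gives the robot as it stands.
- The arm moves only by the tool play_rows, never from a script. Its argument "rows" is a list of rows, each a list of 3 entries, a list of its own where there are three numbers: the turn, a rotation vector about the tool's x, y, z in degrees, then the shift along the tool's x, y, z in mm, then the closure, from 0 (fully open) to 1 (shut). In form: [[[ax, ay, az], [dx, dy, dz], jaw], ...]. A call has 1 to 12 rows; each row shifts and turns the commanded pose from where the row before left it, along the tool's axes as they then stand; what a row does not reach is not made up. A row lasts 1/12 s, in which the tool goes at most 41.7 mm and 7.16 degrees, less where a joint would pass 70% of its speed; a pose out of reach is approached as far as the arm can. A call with a gripper value outside its range is refused whole. The fingers move at their own pace and stop on an object; "grip_force" is the grip in N (left out, the last holds). Time passes only in rows, so rows that do not move let the fingers close. It gives the time, the measured TCP pose, the force, the opening and the grip force at its end, in the units of the state.
- sense(): the state, without advancing time (a new reading comes with each control period).
- snapshot(name): name is "scene" or "side" or "wrist"; returns (picture, depth): 420x560x3 uint8, red, green, blue; 420x560 float32, m along the optical axis (not along the pixel's ray), 0 where there is no reading.
- get_calibration(name): a dict with "vfov" (degrees; the focal length in pixels is half the picture's height over the tangent of half this angle, whatever the lens; pixels are square), "cx", "cy" (the principal point, pixels), "xyz" and "attitude" of the camera in the world. Camera axes: x right, y down, z forward; pixel columns grow to the right and rows downward; lengths in m; the calibration is good to about 2 mm. The wrist camera is an equidistant fisheye: a pixel r from the principal point sees the ray r / f radians off the axis. A picture is of the moment at which its call begins: read the wrist's pose just before it. get_calibration takes no time and is no camera call; for the wrist camera it gives the pose at the moment of the call.
- sign_off(): hands the job in; it is judged then, once.
The state is a dict: "t": time; "q": joint angles; "qd": joint speeds; "tau": joint torques, N m; "tcp_pos": TCP position; "tool_rot": TCP orientation; "force": force on the tool from outside, world axes, zero at the start; "ft_torque": the same for the moment, N m; "finger_gap": opening from 0.0 (shut) to 1.0 (fully open); "gripper_force": force on a finger pad.
Only numpy, scipy, OpenCV 4.12 (cv2) and the standard library are available. Lean on these libraries where they do the work, as an engineer would, in place of code of your own. Each camera call takes 0.05 s, during which the arm holds its last target. There are 200 camera calls.

TASK

The blender has been serviced: put its parts and tools away. Lay the large sealing ring flat in the middle of the large round dish and the small sealing ring flat in the middle of the small round dish, and put the screwdriver in the long wooden tray and the tweezers in the short wooden tray, each lying flat and lengthwise wholly inside its tray, about midway along it. Leave the lid rack and the mug where they stand.

Things in the scene. Friction and masses are not known exactly. Their poses are not given: they have to be found in the camera images.
- large_ring: loose black sealing ring, stiff, lying flat: outer diameter 64 mm, hole 44 mm, 10 mm high, 25 g. Origin: centre of its underside; z is its axis.
- small_ring: loose black sealing ring, stiff, lying flat: outer diameter 36 mm, hole 20 mm, 10 mm high, 12 g. Origin: centre of its underside; z is its axis.
- screwdriver: loose flathead screwdriver lying flat, 150 mm long, 70 g. Origin: under the middle of its length, on the surface; x runs from handle to tip, z up. Red block handle 24 mm wide (y), 22 mm high, from x = -75 to +5 mm; it rests on this. Steel shaft 6 mm thick, axis 11 mm above the surface, from x = +5 to +75 mm. Centre of mass near x = -15 mm: grip the handle at x = -20 mm.
- tweezers: loose steel tweezers, 100 mm long, 9 mm high, 30 g, rigid (they do not squeeze shut), lying on their side, so the outline of both blades shows from above. Origin: under the middle of their length; x runs from the joined end (-50 mm) to the points (+50 mm), z up. Widest, 16 mm (y), with parallel sides from x = -18 to +18 mm: grip them there.
- large_dish: large round tan ceramic dish, fixed to the counter: outer diameter 130 mm, straight wall 5 mm thick, flat floor 120 mm across and 5 mm above the counter, rim 16 mm above the counter. Origin: centre of its underside; z up.
- small_dish: small round tan ceramic dish, fixed to the counter: outer diameter 100 mm, straight wall 5 mm thick, flat floor 90 mm across and 5 mm above the counter, rim 16 mm above the counter. Origin: centre of its underside; z up.
- long_tray: long open wooden tray, fixed to the counter: outside 190 mm (x) by 86 mm (y), 18 mm high; inside 180 by 76 mm; walls and floor 5 mm thick. Origin: centre of its underside; x along its length, z up.
- short_tray: short open wooden tray, fixed to the counter: outside 140 mm (x) by 86 mm (y), 18 mm high; inside 130 by 76 mm; walls and floor 5 mm thick. Origin: centre of its underside; x along its length, z up.
- lid_rack: bystander: wooden slotted rack, 120 mm (x) by 130 mm (y), with three plastic blender lids (104 mm across) standing upright in it, 116 mm high over all, 1.2 kg, the lids fast in the rack. It can be knocked. Origin: centre of its underside; z up.
- mug: bystander: loose dark blue ceramic mug, about 80 mm across and 90 mm high, handle on its +y side. Origin: centre of its underside; z up.

How it is judged:
At the end, for the whole second after the job is handed in: Rings flat (0.12 rad) on the floor of their own dish, centres within 15 mm; screwdriver in long tray, tweezers in short tray, flat, origins within 16 mm of the tray centre along it and 32 mm across, within 0.3 rad of its length (either way round); all released and at rest (horizontal distance between large_ring and large_dish below 0.015 m and z of large_ring in the frame of large_dish below 0.018 m and angle between the z axis of large_ring and the z axis of large_dish, either way round below 0.12 rad and horizontal distance between small_ring and small_dish below 0.015 m and z of small_ring in the frame of small_dish below 0.018 m and angle between the z axis of small_ring and the z axis of small_dish, either way round below 0.12 rad and x of screwdriver in the frame of long_tray between -0.016 and 0.016 m and y of screwdriver in the frame of long_tray between -0.032 and 0.032 m and z of screwdriver in the frame of long_tray below 0.03 m and angle between the z axis of screwdriver and the z axis of long_tray, either way round below 0.12 rad and angle between the x axis of screwdriver and the x axis of long_tray, either way round below 0.3 rad and x of tweezers in the frame of short_tray between -0.016 and 0.016 m and y of tweezers in the frame of short_tray between -0.032 and 0.032 m and z of tweezers in the frame of short_tray below 0.018 m and angle between the z axis of tweezers and the z axis of short_tray, either way round below 0.12 rad and angle between the x axis of tweezers and the x axis of short_tray, either way round below 0.3 rad and linear speed of each of large_ring, small_ring, screwdriver, tweezers below 0.02 m/s and angular speed of each of large_ring, small_ring, screwdriver, tweezers below 0.2 rad/s); the robot touches nothing.
It fails at once if the lid rack is shifted by more than 15 mm or tipped (distance of lid_rack from where it was at the start of the episode above 0.015 m or angle between lid_rack's own z axis and vertical above 0.2 rad).
It fails at once if the mug is shifted by more than 15 mm or tipped (distance of mug from where it was at the start of the episode above 0.015 m or angle between mug's own z axis and vertical above 0.2 rad).
It also fails if it takes over 104 s, if anything falls off the work surface, if the arm or the gripper's body presses on something with over 40 N, if the wrist force passes 120 N, or if a joint passes its speed limit or range.

## Working session

There is one attempt and no reset: what is moved stays moved. The work goes in short steps, Python scripts to look and compute and a tool call to move; the robot and the scene stay as the last step left them, time stands still between calls to the robot, and variables do not carry over. Pictures are saved under pics/ and viewed, at most 14 in all, crops included, and the job is handed in when it is done.

Besides the shell and the picture viewer there is one more tool, called as a command line: name --argument value ..., lists and objects as JSON in quotes. play_rows: Moves the arm, as the interface text tells. Its arguments: {"type":"object","properties":{"rows":{"type":"array","items":{"type":"array"}},"grip_force":{"type":"number"}},"required":["rows"]}

```bash
mkdir -p pics; python3 - <<'E'
from station import *
import cv2,numpy as np
s=sense();print(s)
for n in("scene","side","wrist"):
    c=get_calibration(n);print(n,c)
    p,d=snapshot(n);np.savez(f'pics/{n}0.npz',p=p,d=d)
    cv2.imwrite(f'pics/{n}0.png',p[:,:,::-1])
E
```

```text
{'t': 0.0, 'q': array([ 1.15650586e+00,  5.28488479e-01,  1.43393206e+00,  4.21162319e-05,
        1.18141281e+00, -1.78507198e-01]), 'qd': array([-0.00024942,  0.0015998 ,  0.00164128,  0.00093407,  0.00259779,
        0.00056702]), 'tau': array([-1.48097779e-04, -4.42362785e+01, -1.78018659e+01, -3.31257997e-04,
        8.45768955e-03, -1.19122905e-05]), 'tcp_pos': array([0.14567408, 0.60704848, 0.23831045]), 'tool_rot': array([ 1.17626626e-01,  9.93057260e-01, -1.06580681e-03, -3.45852568e-04]), 'force': array([ 0.88339509, -0.0652719 , -0.80854454]), 'ft_torque': array([-0.02994561, -0.01302756,  0.00971961]), 'gripper_force': 0.0, 'finger_gap': 1.0003336458549803}
scene {'vfov': 43.17317461656151, 'cx': 274.53492293150293, 'cy': 213.16410865796536, 'xyz': array([1.3294333 , 0.78427537, 1.6721238 ]), 'attitude': array([ 0.38693181,  0.87389469, -0.27055159, -0.11573107])}
side {'vfov': 55.136495006102024, 'cx': 278.1314640217295, 'cy': 207.32135313507803, 'xyz': array([ 0.35562273, -0.7683875 ,  0.9761337 ]), 'attitude': array([ 0.93334666, -0.0909067 ,  0.03696221, -0.34530244])}
wrist {'vfov': 65.70646984690485, 'cx': 276.87256213272224, 'cy': 206.166222793621, 'xyz': array([0.07996376, 0.62267255, 0.3727503 ]), 'attitude': array([0.7783391 , 0.61356068, 0.08169068, 0.10515785])}
```

View pics/scene0.png

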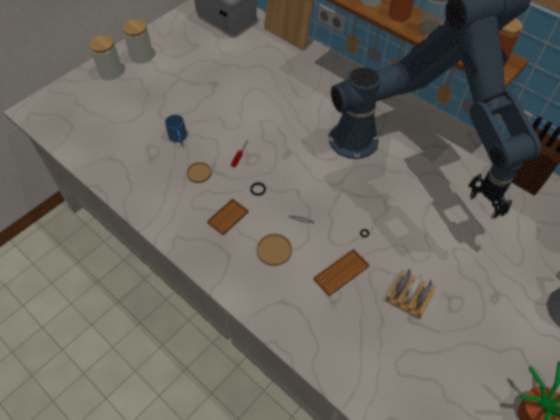

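View pics/side0.png

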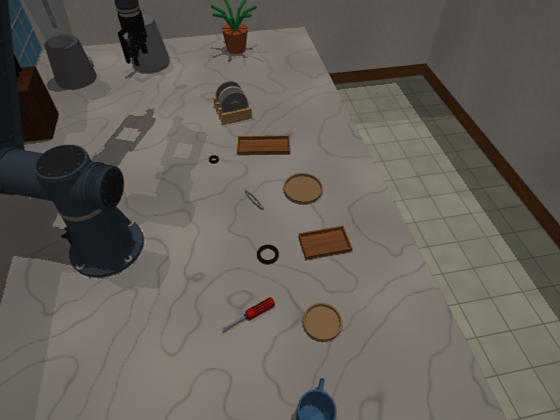

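View pics/wrist0.png

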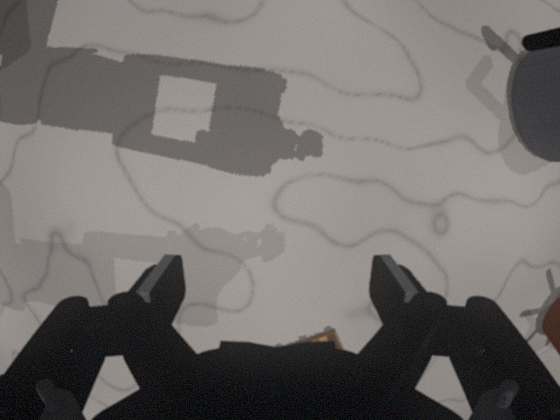

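The scene view shows every item. In the side view (column, row) they are at: mug (317,405), small dish (322,322), screwdriver (248,316), large ring (268,254), short tray (325,242), tweezers (254,200), large dish (303,188), small ring (213,159), long tray (263,145) and rack (232,105). The wrist view shows only counter, shadows and the edge of the rack at (320,338).

```bash
cat > h.py <<'E'
from station import *
import cv2,numpy as np
from scipy.spatial.transform import Rotation as R
def rays(c,uv,fish=False):
    uv=np.atleast_2d(np.float64(uv)); f=210/np.tan(np.radians(c['vfov']/2))
    v=(uv-[c['cx'],c['cy']])/f
    if fish:
        r=np.linalg.norm(v,axis=1,keepdims=True)+1e-12
        d=np.hstack([v/r*np.sin(r),np.cos(r)])
    else: d=np.hstack([v,np.ones((len(v),1))])
    return R.from_quat(c['attitude']).apply(d)
def cast(c,uv,z,fish=False):
    d=rays(c,uv,fish); return c['xyz'][:2]+d[:,:2]*((z-c['xyz'][2])/d[:,2])[:,None]
def mask(p,kind):
    hsv=cv2.cvtColor(p,cv2.COLOR_RGB2HSV); h,s,v=cv2.split(hsv)
    if kind=='warm': m=(s>85)&(h<25)
    if kind=='red': m=(s>150)&((h<6)|(h>172))
    if kind=='dark': m=(v<70)
    if kind=='blue': m=(s>100)&(h>95)&(h<125)
    if kind=='diff':
        b=cv2.medianBlur(v,51).astype(int); m=abs(v.astype(int)-b)>22
    return m.astype(np.uint8)
def blob(p,kind,roi):
    x0,y0,x1,y1=roi; m=np.zeros(p.shape[:2],np.uint8); m[y0:y1,x0:x1]=mask(p,kind)[y0:y1,x0:x1]
    cs,_=cv2.findContours(m,cv2.RETR_EXTERNAL,cv2.CHAIN_APPROX_NONE)
    return max(cs,key=cv2.contourArea)[:,0]
def shape(c,ct,z,fish=False):
    w=(cast(c,ct,z,fish)*1000).astype(np.float32)
    (cx,cy),r=cv2.minEnclosingCircle(w); b=cv2.boxPoints(cv2.minAreaRect(w))
    e=b[1]-b[0],b[2]-b[1]; i=np.linalg.norm(e[1])>np.linalg.norm(e[0]); L=e[i]
    return dict(circ=np.round([cx,cy,2*r],1),rect=np.round(b.mean(0),1),LW=np.round([np.linalg.norm(L),np.linalg.norm(e[1-i])],1),yaw=round(np.degrees(np.arctan2(L[1],L[0]))%180,1))
E
python3 - <<'E'
from h import *
T={'small_dish':('warm',(295,295,350,350),(180,155,218,190),.016),'large_dish':('warm',(275,165,330,212),(250,225,298,270),.016),
'short_tray':('warm',(290,220,360,265),(200,193,256,240),.018),'long_tray':('warm',(225,128,300,160),(308,242,376,300),.018),
'handle':('red',(210,285,285,345),(225,135,255,175),.016),'screwdriver':('diff',(210,285,285,345),(225,135,255,175),.012),
'large_ring':('dark',(245,235,290,272),(245,175,272,202),.008),'small_ring':('dark',(200,148,228,170),(355,224,376,242),.008),
'tweezers':('diff',(235,183,275,215),(280,208,322,230),.008),'mug':('blue',(285,372,345,420),(160,110,192,145),.06),'rack':('warm',(205,88,260,128),(380,265,440,320),.03)}
for i,n in enumerate(("side","scene")):
    p=np.load(f'pics/{n}0.npz')['p'];c=get_calibration(n)
    for k,t in T.items():
        try: print(n,k,*shape(c,blob(p,t[0],t[1+i]),t[3]).values())
        except Exception as e: print(n,k,e)
E
```

```text
side small_dish tuple indices must be integers or slices, not numpy.bool
side large_dish tuple indices must be integers or slices, not numpy.bool
side short_tray tuple indices must be integers or slices, not numpy.bool
side long_tray tuple indices must be integers or slices, not numpy.bool
side handle tuple indices must be integers or slices, not numpy.bool
side screwdriver tuple indices must be integers or slices, not numpy.bool
side large_ring tuple indices must be integers or slices, not numpy.bool
side small_ring tuple indices must be integers or slices, not numpy.bool
side tweezers tuple indices must be integers or slices, not numpy.bool
side mug tuple indices must be integers or slices, not numpy.bool
side rack tuple indices must be integers or slices, not numpy.bool
scene small_dish tuple indices must be integers or slices, not numpy.bool
scene large_dish tuple indices must be integers or slices, not numpy.bool
scene short_tray tuple indices must be integers or slices, not numpy.bool
scene long_tray tuple indices must be integers or slices, not numpy.bool
scene handle tuple indices must be integers or slices, not numpy.bool
scene screwdriver tuple indices must be integers or slices, not numpy.bool
scene large_ring tuple indices must be integers or slices, not numpy.bool
scene small_ring tuple indices must be integers or slices, not numpy.bool
scene tweezers tuple indices must be integers or slices, not numpy.bool
scene mug tuple indices must be integers or slices, not numpy.bool
scene rack tuple indices must be integers or slices, not numpy.bool
```

```bash
sed -i 's/i=np.linalg.norm(e\[1\])>np.linalg.norm(e\[0\])/i=int(np.linalg.norm(e[1])>np.linalg.norm(e[0]))/' h.py
python3 - <<'E'
from h import *
T={'small_dish':('warm',(295,295,350,350),(180,155,218,190),.016),'large_dish':('warm',(275,165,330,212),(250,225,298,270),.016),
'short_tray':('warm',(290,220,360,265),(200,193,256,240),.018),'long_tray':('warm',(225,128,300,160),(308,242,376,300),.018),
'handle':('red',(210,285,285,345),(225,135,255,175),.016),'screwdriver':('diff',(210,285,285,345),(225,135,255,175),.012),
'large_ring':('dark',(245,235,290,272),(245,175,272,202),.008),'small_ring':('dark',(200,148,228,170),(355,224,376,242),.008),
'tweezers':('diff',(235,183,275,215),(280,208,322,230),.008),'mug':('blue',(285,372,345,420),(160,110,192,145),.06),'rack':('warm',(205,88,260,128),(380,265,440,320),.03)}
for i,n in enumerate(("side","scene")):
    p=np.load(f'pics/{n}0.npz')['p'];c=get_calibration(n)
    for k,t in T.items():
        try: print(n,k,*shape(c,blob(p,t[0],t[1+i]),t[3]).values())
        except Exception as e: print(n,k,e)
c=get_calibration('wrist');s=sense();r=R.from_quat(s['tool_rot'])
print('cam in tool',r.inv().apply(c['xyz']-s['tcp_pos']),(r.inv()*R.from_quat(c['attitude'])).as_matrix().round(3))
print(r.as_matrix().round(3))
E
```

```text
side small_dish [ 558.  -355.   103.8] [ 557.4 -355.5] [102.5  96.6] 76.4
side large_dish [617.6 107.8 138.8] [617.9 107.7] [135.5 128.4] 79.1
side short_tray [ 630.9 -120.1  167. ] [ 629.7 -118.7] [142.8  95.1] 1.3
side long_tray [528.1 344.2 208.7] [527.7 341.4] [189.3 101.8] 171.0
side handle [ 408.6 -288.5   81.2] [ 409.  -288.8] [79.7 27.9] 21.1
side screwdriver [ 377.9 -308.2  150.7] [ 375.3 -301.3] [150.7  32.2] 20.7
side large_ring [ 458.6 -122.5   68.4] [ 458.7 -123.8] [65.6 60.9] 79.0
side small_ring [343.5 309.6  44. ] [343.5 309.6] [42.7 31.7] 84.3
side tweezers [451.8  94.1 104.2] [452.2  94.3] [103.9  19.5] 113.2
side mug [ 484.1 -546.5  101.4] [ 486.7 -540. ] [82.6 79.8] 168.8
side rack [438.5 570.1 203.6] [444.7 568.2] [180.4 131.3] 94.7
scene small_dish [ 559.4 -342.9  100. ] [ 559.8 -344.4] [98.1 91.9] 46.3
scene large_dish [621.3 119.7 128. ] [621.  119.6] [125.2 123. ] 42.1
scene short_tray [ 634.2 -107.4  157.5] [ 633.6 -105.6] [141.3  88.6] 1.2
scene long_tray [532.  358.9 203.1] [532.  356.8] [189.   86.8] 170.3
scene handle [ 407.8 -281.    81.1] [ 407.5 -280.2] [81.  19.9] 21.3
scene screwdriver [ 410.4 -273.1   81. ] [ 412.8 -280.3] [81.  29.9] 18.3
scene large_ring [ 458.7 -114.2   60. ] [ 458.  -114.3] [55.3 53.8] 132.1
scene small_ring [343.6 319.1  33.4] [344.8 317.8] [29.9 26.1] 132.1
scene tweezers [453.9 104.4  93.6] [453.4 104.2] [93.6 20.7] 115.2
scene mug [ 487.9 -552.5  149.7] [ 487. -552.] [149.2  66.7] 58.0
scene rack [444.9 585.2 179. ] [445.7 585.4] [136.5 126.7] 9.6
cam in tool [ 0.0676174  -0.00049725 -0.13432742] [[-0.    -0.964 -0.264]
 [ 1.    -0.     0.   ]
 [-0.    -0.264  0.964]]
[[-0.972  0.234 -0.001]
 [ 0.234  0.972 -0.002]
 [ 0.    -0.002 -1.   ]]
```

The two views agree to about 12 mm, which is good enough to approach; wrist looks will refine it. I'm moving over the small ring first.

play_rows --rows '[[[0,0,0],[-22,-20,7],0.4],[[0,0,0],[-22,-20,7],0.4],[[0,0,0],[-22,-20,7],0.4],[[0,0,0],[-22,-20,7],0.4],[[0,0,0],[-22,-20,7],0.4],[[0,0,0],[-22,-20,7],0.4],[[0,0,0],[-22,-20,7],0.4],[[0,0,0],[-22,-20,7],0.4],[[0,0,0],[-22,-20,7],0.4],[[0,0,0],[-22,-20,7],0.4],[[0,0,0],[-22,-20,7],0.4],[[0,0,0],[-22,-20,7],0.4]]' --grip_force 30

```text
t: 1.15
tcp_pos: [0.3472, 0.3114, 0.155]
tool_rot: [0.118, 0.993, -0.0, 0.0]
force: [0.2, 0.1, -0.3]
finger_gap: 0.6
gripper_force: 0.0
```

```bash
cat >> h.py <<'E'
def look(name):
    c=get_calibration('wrist'); s=sense(); p,d=snapshot('wrist')
    np.savez(f'pics/{name}.npz',p=p,d=d); cv2.imwrite(f'pics/{name}.png',p[:,:,::-1]); return c,s,p,d
def to(s,xy,z):   # shift in tool axes (mm) to a world TCP target (mm)
    return np.round(R.from_quat(s['tool_rot']).inv().apply(np.r_[xy,z]-s['tcp_pos']*1000),1)
def yaw(s): y=R.from_quat(s['tool_rot']).as_matrix()[:,1]; return round(np.degrees(np.arctan2(y[1],y[0])),1)
E
python3 - <<'E'
from h import *
c,s,p,d=look('w1')
print(s['t'],s['tcp_pos'],yaw(s),s['finger_gap'],s['q'])
# fingertips: nearest depth points in tool frame, open (w0) and now
C=np.array([.0676,-.0005,-.1343]); A=np.array([[0,-.964,-.264],[1,0,0],[0,-.264,.964]])
f=210/np.tan(np.radians(c['vfov']/2))
for dd in (np.load('pics/wrist0.npz')['d'],d):
    v,u=np.mgrid[0:420,0:560]; x=(u-c['cx'])/f;y=(v-c['cy'])/f;r=np.hypot(x,y)+1e-9
    k=np.tan(r)/r; P=np.stack([x*k,y*k,np.ones_like(x)],-1)*dd[...,None]
    T=P@A.T+C; ok=(dd>0)&(T[...,2]<.03)&(v<330)&(abs(T[...,0])<.03)
    print('max z of fingers',np.percentile(T[ok][:,2],[90,99,100]),'inner y',T[ok&(T[...,1]>0)][:,1].min(),T[ok&(T[...,1]<0)][:,1].max())
E
```

```text
1.15 [0.3471608  0.31141922 0.15498393] 76.5 0.6004439809731684 [ 4.90876871e-01  4.55176391e-01  1.90610227e+00 -2.26546108e-05
  7.80307445e-01 -8.44308458e-01]
max z of fingers [-0.01793397 -0.00738949 -0.00333473] inner y 0.025490063901136114 -0.02665494869967425
max z of fingers [-0.01428746  0.00085659  0.00574356] inner y 0.015805468021664097 -0.016823977209568217
```

View pics/w1.png

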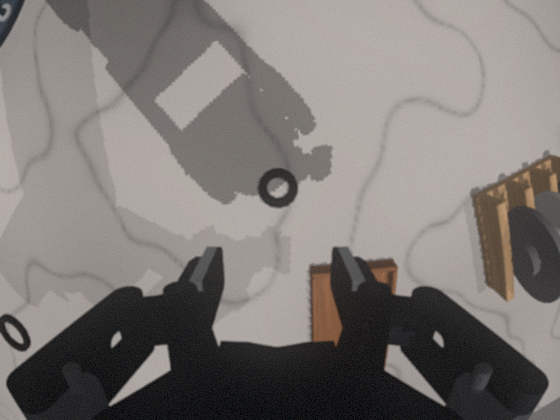

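The small ring is at (278,188), between the fingers and in line with them. The long tray corner is at (315,265) and the rack at (490,220).

```bash
python3 - <<'E'
from h import *
c=get_calibration('wrist');s=sense();p=np.load('pics/w1.npz')['p']
m=shape(c,blob(p,'dark',(250,160,306,216)),.008,True);print(m)
print(to(s,m['circ'][:2],5))
E
```

```text
{'circ': array([341.7, 309.5,  34.6]), 'rect': array([341.6, 309.5], dtype=float32), 'LW': array([33.5, 33.5], dtype=float32), 'yaw': np.float32(31.5)}
[8.000e+00 1.000e-01 1.489e+02]
```

play_rows --rows '[[[0,0,0],[1,0,18],0.4],[[0,0,0],[1,0,20],0.4],[[0,0,0],[1,0,20],0.4],[[0,0,0],[1,0,20],0.4],[[0,0,0],[1,0,20],0.4],[[0,0,0],[1,0,20],0.4],[[0,0,0],[1,0,16],0.4],[[0,0,0],[1,0,12],0.4],[[0,0,0],[0,0,1],0.4],[[0,0,0],[0,0,0],1],[[0,0,0],[0,0,0],1],[[0,0,0],[0,0,0],1]]' --grip_force 25

```text
t: 2.2
tcp_pos: [0.3393, 0.3149, 0.0091]
tool_rot: [0.118, 0.993, 0.0, 0.001]
force: [0.5, 0.7, -1.1]
finger_gap: 0.403
gripper_force: 24.9
```

play_rows --rows '[[[0,0,0],[0,0,0],1],[[0,0,0],[0,0,0],1],[[0,0,0],[0,0,-20],1],[[0,0,0],[0,0,-30],1],[[0,0,0],[0,0,-30],1],[[0,0,0],[0,0,-30],1]]'

```text
t: 2.7
tcp_pos: [0.3384, 0.3142, 0.1197]
tool_rot: [0.118, 0.993, -0.0, -0.0]
force: [0.1, 1.0, 0.1]
finger_gap: 0.4
gripper_force: 25.1
```

```bash
python3 - <<'E'
from h import *
c,s,p,d=look('w2');print(s['t'],s['tcp_pos'],yaw(s),s['finger_gap'],s['gripper_force'],s['q'])
print(to(s,(558,-350),110))
E
```

```text
2.7 [0.33839931 0.31423163 0.11966808] 76.5 0.40006273955396776 25.085802040994167 [ 5.05648100e-01  5.18523440e-01  1.94446769e+00 -1.70755499e-05
  6.79309644e-01 -8.29227005e-01]
[-368.8 -594.5    9.8]
```

View pics/w2.png

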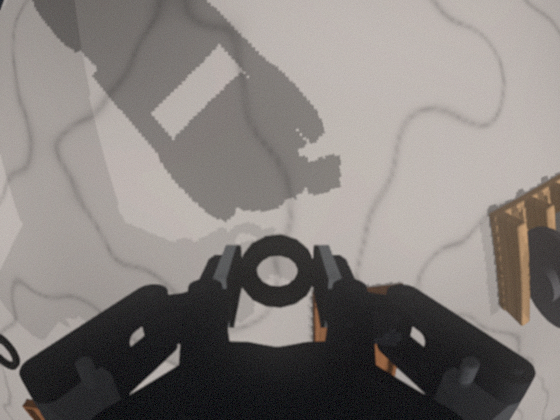

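The small ring is held squarely between the pads, centred at (277,271). I'm carrying it high to the small dish and will look there.

play_rows --rows '[[[0,0,0],[-17,-27,-4.5],1],[[0,0,0],[-17,-27,-4.5],1],[[0,0,0],[-17,-27,-4.5],1],[[0,0,0],[-17,-27,-4.5],1],[[0,0,0],[-17,-27,-4.5],1],[[0,0,0],[-17,-27,-4.5],1],[[0,0,0],[-17,-27,-4.5],1],[[0,0,0],[-17,-27,-4.5],1],[[0,0,0],[-17,-27,-4.5],1],[[0,0,0],[-17,-27,-4.5],1],[[0,0,0],[-17,-27,-4.5],1],[[0,0,0],[-17,-27,-4.5],1]]'

```text
t: 3.75
tcp_pos: [0.4615, -0.0498, 0.1728]
tool_rot: [0.118, 0.993, -0.0, 0.0]
force: [-0.0, 0.5, 0.6]
finger_gap: 0.401
gripper_force: 25.1
```

play_rows --rows '[[[0,0,0],[-17,-27,-4.5],1],[[0,0,0],[-17,-27,-4.5],1],[[0,0,0],[-17,-27,-4.5],1],[[0,0,0],[-17,-27,-4.5],1],[[0,0,0],[-17,-27,-4.5],1],[[0,0,0],[-17,-27,-4.5],1],[[0,0,0],[-17,-27,-4.5],1],[[0,0,0],[-17,-27,-4.5],1],[[0,0,0],[-17,-27,-4.5],1],[[0,0,0],[-17,-27,-4.5],1],[[0,0,0],[0,0,0],1],[[0,0,0],[0,0,0],1]]'

```text
t: 4.75
tcp_pos: [0.5637, -0.3522, 0.2173]
tool_rot: [0.119, 0.993, -0.0, 0.0]
force: [0.6, 0.6, -0.4]
finger_gap: 0.403
gripper_force: 25.1
```

```bash
python3 - <<'E'
from h import *
c,s,p,d=look('w3');print(s['t'],s['tcp_pos'],yaw(s),s['finger_gap'],s['q'])
cs,_=cv2.findContours(mask(p,'warm'),cv2.RETR_EXTERNAL,cv2.CHAIN_APPROX_NONE)
for k in cs:
    if cv2.contourArea(k)>400:
        m=shape(c,k[:,0],.016,True);print(cv2.boundingRect(k),m,to(s,m['circ'][:2],30))
E
```

```text
4.75 [ 0.56365223 -0.35215278  0.21727294] 76.4 0.4030282065665032 [-7.26269545e-01  6.04486138e-01  1.34873919e+00  8.81915040e-05
  1.18743305e+00 -2.05899506e+00]
(231, 132, 91, 88) {'circ': array([ 555.8, -351.6,   96.1]), 'rect': array([ 558. , -354.6], dtype=float32), 'LW': array([95.6, 88.5], dtype=float32), 'yaw': np.float32(39.3)} [  7.9  -1.2 187.3]
(440, 131, 67, 121) {'circ': array([ 627.8, -117.3,  163.9]), 'rect': array([ 627.7, -117.1], dtype=float32), 'LW': array([140.6,  91.3], dtype=float32), 'yaw': np.float32(1.2)} [ -6.8 243.4 187.2]
(274, 0, 59, 61) {'circ': array([ 407.6, -289. ,   80.3]), 'rect': array([ 407. , -287.2], dtype=float32), 'LW': array([79.6, 25.6], dtype=float32), 'yaw': np.float32(20.6)} [166.7  24.6 187.1]
```

View pics/w3.png

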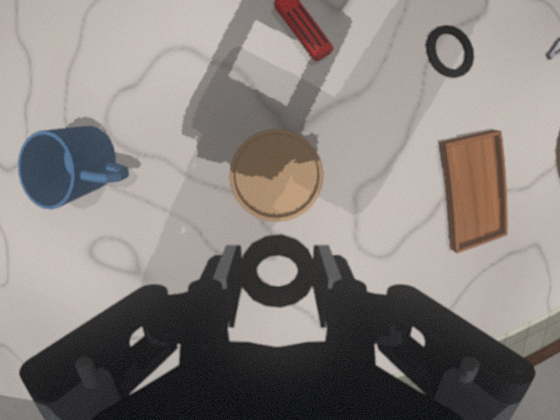

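The dish is fully visible, centred at (276,176), with the ring still gripped. I'm shifting about 6 mm and lowering.

play_rows --rows '[[[0,0,0],[2,-1,19],1],[[0,0,0],[2,-1,19],1],[[0,0,0],[2,0,19],1],[[0,0,0],[0,0,19],1],[[0,0,0],[0,0,19],1],[[0,0,0],[0,0,19],1],[[0,0,0],[0,0,19],1],[[0,0,0],[0,0,19],1],[[0,0,0],[0,0,19],1],[[0,0,0],[0,0,16],1],[[0,0,0],[0,0,8],1],[[0,0,0],[0,0,3],1]]'

```text
t: 5.8
tcp_pos: [0.5561, -0.3486, 0.0178]
tool_rot: [0.117, 0.993, 0.001, -0.002]
force: [-0.7, 0.1, -0.4]
finger_gap: 0.402
gripper_force: 25.1
```

```bash
python3 -c "
from h import *
s=sense();print(s['tcp_pos'],s['force'],s['finger_gap'])"
```

```text
[ 0.55614766 -0.34860122  0.01778091] [-0.72412365  0.12153164 -0.40347001] 0.40212347547709576
```

play_rows --rows '[[[0,0,0],[0,0,0],1],[[0,0,0],[0,0,0.5],0.45],[[0,0,0],[0,0,0],0.45],[[0,0,0],[0,0,0],0.45],[[0,0,0],[0,0,-10],0.45],[[0,0,0],[0,0,-20],0.45],[[0,0,0],[0,0,-25],0.45],[[0,0,0],[0,0,-25],0.3],[[0,0,0],[28,3,-15],0.3],[[0,0,0],[28,3,-15],0.3],[[0,0,0],[28,3,-15],0.3],[[0,0,0],[28,3,-15],0.3]]'

```text
t: 6.8
tcp_pos: [0.4503, -0.3128, 0.1607]
tool_rot: [0.117, 0.993, -0.001, 0.001]
force: [0.5, -0.3, 0.2]
finger_gap: 0.7
gripper_force: 0.0
```

play_rows --rows '[[[0,0,0],[28,2,-10],0.3],[[0,0,0],[28,2,-10],0.3],[[0,0,-6.8],[0,0,0],0.3],[[0,0,-6.8],[0,0,0],0.3],[[0,0,-6.8],[0,0,0],0.3],[[0,0,-6.8],[0,0,0],0.3],[[0,0,-6.8],[0,0,0],0.3],[[0,0,0],[0,0,0],0.3],[[0,0,0],[0,0,0],0.3],[[0,0,0],[0,0,0],0.3]]'

```text
t: 7.63
tcp_pos: [0.3979, -0.2963, 0.1794]
tool_rot: [-0.177, 0.984, -0.0, 0.0]
force: [0.5, -0.8, -0.8]
finger_gap: 0.699
gripper_force: 0.0
```

```bash
python3 - <<'E'
from h import *
c,s,p,d=look('w4');print(s['t'],s['tcp_pos'],yaw(s),s['finger_gap'],s['q'])
m=shape(c,blob(p,'red',(150,100,400,300)),.018,True);print(m)
for sg in (1,-1): 
    a=np.radians(m['yaw'])
    print(to(s,m['rect']+sg*15*np.array([np.cos(a),np.sin(a)]),14))
E
```

```text
7.6333 [ 0.39788817 -0.29627096  0.17941906] 110.3 0.6989766493409902 [-8.65710013e-01  4.44857439e-01  1.81385663e+00  3.98922314e-06
  8.81859136e-01 -2.79159690e+00]
{'circ': array([ 417.4, -282.8,   53.1]), 'rect': array([ 418.6, -284.3], dtype=float32), 'LW': array([51.7, 20. ], dtype=float32), 'yaw': np.float32(27.4)}
[-38.4   6.  165.4]
[ -8.6   2.3 165.4]
```

View pics/w4.png

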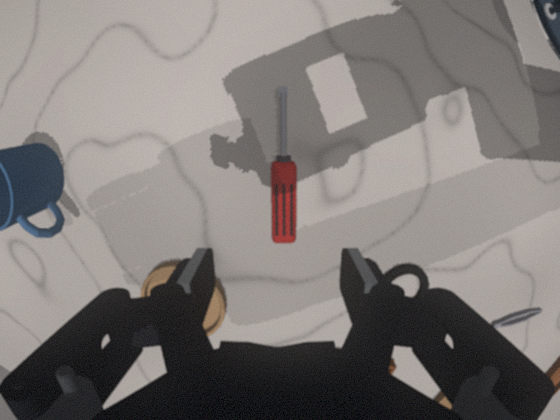

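The screwdriver stands nearly upright in the view: handle from (283,161) to (284,243), shaft tip at (282,88). The red mask lost the shadowed part, so I'm casting the handle ends by hand.

```bash
python3 - <<'E'
from h import *
c=get_calibration('wrist');s=sense()
P=cast(c,[[284.5,243],[283.5,161],[282,88]],[.02],True)*1000;print(P,np.linalg.norm(P[0]-P[1]),np.linalg.norm(P[0]-P[2]),s['tcp_pos'])
g=P[0]+55/80*(P[1]-P[0]);d=P[2]-P[0];print(g,np.degrees(np.arctan2(d[1],d[0])),yaw(s),to(s,g,14))
E
```

```text
[[ 442.00005754 -272.01272613]
 [ 367.8825919  -301.01069615]
 [ 306.33708779 -325.42301436]] 79.58819622021034 145.79814899101348 [ 0.39784538 -0.29624402  0.1792534 ]
[ 391.04429991 -291.94883052] -158.5105217910387 110.4 [  4.9   6.5 165.2]
```

play_rows --rows '[[[0,0,0],[1,2,19],0.4],[[0,0,0],[1,2,19],0.4],[[0,0,0],[1,1,19],0.4],[[0,0,0],[1,1,19],0.4],[[0,0,0],[1,0,19],0.4],[[0,0,0],[0,0,19],0.4],[[0,0,0],[0,0,19],0.4],[[0,0,0],[0,0,19],0.4],[[0,0,0],[0,0,12],0.4],[[0,0,0],[0,0,4],0.4],[[0,0,0],[0,0,0],1],[[0,0,0],[0,0,0],1]]' --grip_force 50

```text
t: 8.68
tcp_pos: [0.3912, -0.2925, 0.0111]
tool_rot: [-0.178, 0.984, -0.0, 0.0]
force: [0.2, 0.2, -0.1]
finger_gap: 0.327
gripper_force: 0.0
```

play_rows --rows '[[[0,0,0],[0,0,0],1],[[0,0,0],[0,0,0],1],[[0,0,0],[0,0,0],1],[[0,0,0],[0,0,-15],1],[[0,0,0],[0,0,-25],1],[[0,0,0],[0,0,-30],1],[[0,0,0],[0,0,-30],1],[[0,0,0],[0,0,-30],1],[[0,0,0],[0,0,-30],1],[[0,0,0],[0,0,-30],1],[[0,0,0],[0,0,0],1]]'

```text
t: 9.6
tcp_pos: [0.3933, -0.2947, 0.2065]
tool_rot: [-0.178, 0.984, -0.005, 0.003]
force: [-0.5, -0.4, -0.9]
finger_gap: 0.273
gripper_force: 49.8
```

```bash
python3 - <<'E'
from h import *
c,s,p,d=look('w5');print(s['t'],s['tcp_pos'],yaw(s),s['finger_gap'],s['gripper_force'],s['q'])
# tray centre; screwdriver tip direction after turning by -31 deg: 201.5-31=170.5; origin is 20 mm tipward of the grip
a=np.radians(170.5); g=np.array([529,348])-20*np.array([np.cos(a),np.sin(a)]); print(g,to(s,g,200))
E
```

```text
9.6 [ 0.3933423  -0.29472528  0.20654671] 110.5 0.2733452526292181 49.79050040245056 [-8.70868267e-01  3.92621265e-01  1.80525446e+00  5.17596600e-05
  9.31220289e-01 -2.79955768e+00]
[548.72571203 344.69904788] [-369.5  544.5    1.7]
```

View pics/w5.png

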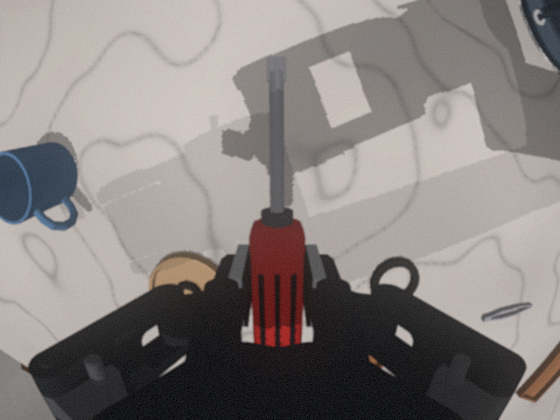

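The screwdriver is held straight and firmly. I'm carrying it toward the long tray and looking on the way, while the tray is unobstructed.

play_rows --rows '[[[0,0,0],[-17,25,0],1],[[0,0,0],[-17,25,0],1],[[0,0,0],[-17,25,0],1],[[0,0,0],[-17,25,0],1],[[0,0,0],[-17,25,0],1],[[0,0,0],[-17,25,0],1],[[0,0,0],[-17,25,0],1],[[0,0,0],[-17,25,0],1],[[0,0,0],[-17,25,0],1],[[0,0,0],[-17,25,0],1],[[0,0,0],[-17,25,0],1],[[0,0,0],[-17,25,0],1]]'

```text
t: 10.65
tcp_pos: [0.476, 0.0618, 0.1997]
tool_rot: [-0.178, 0.984, 0.0, -0.001]
force: [1.0, -0.1, -0.3]
finger_gap: 0.27
gripper_force: 49.8
```

play_rows --rows '[[[0,0,6],[0,0,0],1],[[0,0,6],[0,0,0],1],[[0,0,6],[0,0,0],1],[[0,0,6],[0,0,0],1],[[0,0,6],[0,0,0],1],[[0,0,0],[0,40,0],1],[[0,0,0],[0,30,0],1],[[0,0,0],[0,0,0],1],[[0,0,0],[0,0,0],1]]'

```text
t: 11.4
tcp_pos: [0.4876, 0.1302, 0.1996]
tool_rot: [0.081, 0.997, -0.0, -0.001]
force: [-0.2, 0.3, 0.4]
finger_gap: 0.269
gripper_force: 49.8
```

```bash
python3 - <<'E'
from h import *
c,s,p,d=look('w6');print(s['t'],s['tcp_pos'],yaw(s),s['finger_gap'],s['q'])
cs,_=cv2.findContours(mask(p,'warm'),cv2.RETR_EXTERNAL,cv2.CHAIN_APPROX_NONE)
for k in cs:
    if cv2.contourArea(k)>400:
        m=shape(c,k[:,0],.018,True);print(cv2.boundingRect(k),*m.values(),to(s,m['rect'],200))
E
```

```text
11.4 [0.48762392 0.13021735 0.1996367 ] 80.7 0.2693351189190225 [ 3.93569099e-02  4.24458831e-01  1.77122828e+00 -2.98013204e-04
  9.48380566e-01 -1.36824322e+00]
(70, 270, 65, 55) [ 590.6 -107.6  116.5] [ 590.2 -107.5] [93.3 73.9] 91.3 [-139.8 -217.9   -0.5]
(241, 220, 75, 128) [601.  111.6 167.9] [601.  104.3] [167.6  86.4] 178.9 [-116.1   -7.2   -0.6]
(431, 105, 78, 164) [525.4 348.5 203.4] [524.4 346.1] [187.   92.6] 170.0 [ -1.2 219.   -0.5]
```

View pics/w6.png

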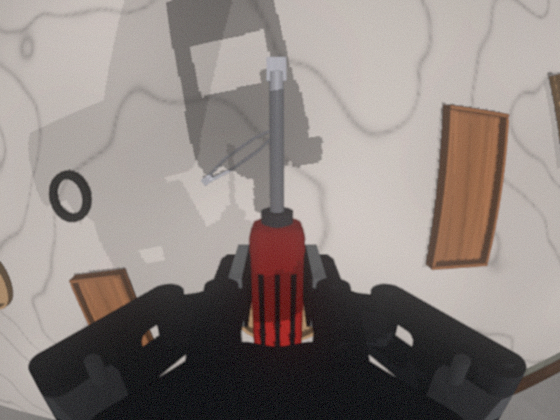

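The long tray is unobstructed at (468,187), yaw about 170°, and the screwdriver is already parallel to it.

play_rows --rows '[[[0,0,0],[-3,30,0],1],[[0,0,0],[-3,32,0],1],[[0,0,0],[-3,32,0],1],[[0,0,0],[-3,32,0],1],[[0,0,0],[-3,32,0],1],[[0,0,0],[-4,32,0],1],[[0,0,0],[-4,32,0],1],[[0,0,0],[0,0,20],1],[[0,0,0],[0,0,25],1],[[0,0,0],[0,0,25],1],[[0,0,0],[0,0,25],1],[[0,0,0],[0,0,25],1]]'

```text
t: 12.45
tcp_pos: [0.5477, 0.3427, 0.079]
tool_rot: [0.083, 0.997, -0.001, -0.001]
force: [0.4, 0.0, -0.8]
finger_gap: 0.266
gripper_force: 49.9
```

```bash
python3 -c "
from h import *
s=sense();print(s['tcp_pos'],s['force'],s['finger_gap'],to(s,(546.7,345.7),17.5))"
```

```text
[0.54768922 0.34267125 0.07900609] [ 0.41673787  0.03951216 -0.78864179] 0.26641052526713277 [ 1.4  2.9 61.5]
```

play_rows --rows '[[[0,0,0],[1,2,20],1],[[0,0,0],[0,0,20],1],[[0,0,0],[0,0,12],1],[[0,0,0],[0,0,6],1],[[0,0,0],[0,0,3],1],[[0,0,0],[0,0,0.5],1],[[0,0,0],[0,0,0],0.55],[[0,0,0],[0,0,0],0.55],[[0,0,0],[0,0,0],0.55],[[0,0,0],[0,0,-15],0.55],[[0,0,0],[0,0,-30],0.55],[[0,0,0],[0,0,-35],0.55]]'

```text
t: 13.45
tcp_pos: [0.5459, 0.3459, 0.0988]
tool_rot: [0.083, 0.997, -0.001, -0.002]
force: [0.1, 0.3, -0.4]
finger_gap: 0.45
gripper_force: 0.0
```

```bash
python3 - <<'E'
from h import *
s=sense();print(s['t'],s['tcp_pos'],yaw(s),s['force'],s['finger_gap'],to(s,(452,97),180))
# earlier picture w6: tweezers ends, by hand
E
```

```text
13.45 [0.54594528 0.34591721 0.09881746] 80.5 [ 0.0601936   0.33377336 -0.36262953] 0.4498014067247569 [  51.8 -261.2  -80.4]
```

play_rows --rows '[[[0,0,0],[6,-29,-9],0.5],[[0,0,0],[6,-29,-9],0.5],[[0,0,0],[6,-29,-9],0.5],[[0,0,0],[6,-29,-9],0.5],[[0,0,0],[6,-29,-9],0.5],[[0,0,0],[6,-29,-9],0.5],[[0,0,0],[6,-29,-9],0.5],[[0,0,0],[6,-29,-9],0.5],[[0,0,0],[5,-29,-9],0.5],[[0,0,7],[0,0,0],0.5],[[0,0,7],[0,0,0],0.5],[[0,0,7],[0,0,0],0.5]]'

```text
t: 14.45
tcp_pos: [0.4524, 0.0971, 0.1816]
tool_rot: [0.267, 0.964, 0.0, 0.001]
force: [0.1, -0.1, -0.8]
finger_gap: 0.504
gripper_force: 0.0
```

play_rows --rows '[[[0,0,7],[0,0,0],0.5],[[0,0,7],[0,0,0],0.5],[[0,0,7],[0,0,0],0.5],[[0,0,7],[0,0,0],0.5],[[0,0,7],[0,0,0],0.5],[[0,0,0],[0,0,0],0.5],[[0,0,0],[0,0,0],0.5],[[0,0,0],[0,0,0],0.5]]'

```text
t: 15.12
tcp_pos: [0.4521, 0.0979, 0.1808]
tool_rot: [0.54, 0.842, 0.0, 0.0]
force: [-0.3, 0.4, -0.5]
finger_gap: 0.501
gripper_force: 0.0
```

```bash
python3 - <<'E'
from h import *
c,s,p,d=look('w7');print(s['t'],s['tcp_pos'],yaw(s),s['finger_gap'],s['q'])
m=shape(c,blob(p,'diff',(230,110,330,240)),.009,True);print(m,to(s,m['rect'],9))
E
```

```text
15.1167 [0.45209706 0.09787657 0.180768  ] 24.6 0.5007034818939257 [-2.91033104e-02  4.04528197e-01  1.89181851e+00 -4.26797896e-05
  8.44220724e-01 -4.59296494e-01]
{'circ': array([463. , 110.7,  29.1]), 'rect': array([462.6, 110.2], dtype=float32), 'LW': array([25.5, 23.1], dtype=float32), 'yaw': np.float32(114.8)} [  6.9  14.5 171.8]
```

View pics/w7.png

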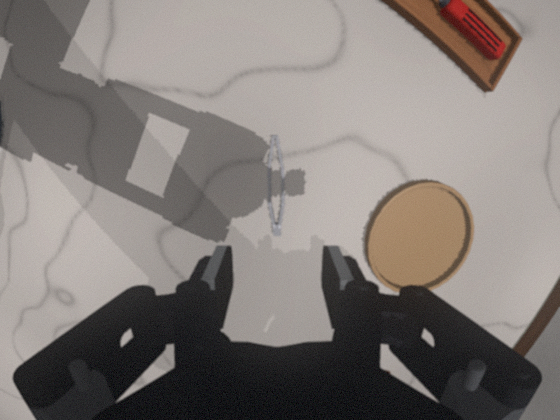

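The tweezers run nearly upright from (274,135) to (277,235). The large dish is fully visible at (419,236).

```bash
python3 - <<'E'
from h import *
c=get_calibration('wrist');s=sense();p=np.load('pics/w7.npz')['p']
P=cast(c,[[274.5,135],[277,235]],.007,True)*1000;d=P[1]-P[0];print(P,np.linalg.norm(d),np.degrees(np.arctan2(d[1],d[0]))%180,P.mean(0),to(s,P.mean(0),9))
print(shape(c,blob(p,'warm',(360,170,480,300)),.016,True))
v=cv2.cvtColor(p,cv2.COLOR_RGB2HSV)[...,2]
cv2.imwrite('pics/w7c.png',cv2.resize(p[120:250,220:330,::-1],None,fx=4,fy=4,interpolation=cv2.INTER_CUBIC))
E
```

```text
[[427.66773022 143.72735126]
 [471.28460297  54.15597946]] 99.62661408594433 115.96381470825995 [449.47616659  98.94166536] [  2.1  -2.  171.6]
{'circ': array([614.5, 113.3, 128.3]), 'rect': array([613.9, 115.6], dtype=float32), 'LW': array([127.5, 123.5], dtype=float32), 'yaw': np.float32(20.1)}
```

View pics/w7c.png

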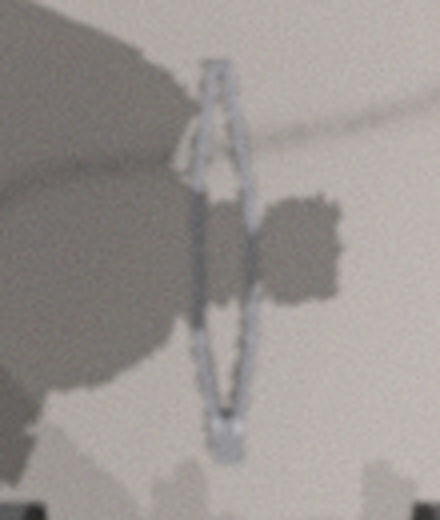

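Length comes out at 99.6 mm, which matches. Descending to grip, 25 N.

play_rows --rows '[[[0,0,-1.4],[1,-1,19],0.5],[[0,0,0],[1,-1,20],0.5],[[0,0,0],[0,0,20],0.5],[[0,0,0],[0,0,20],0.5],[[0,0,0],[0,0,20],0.5],[[0,0,0],[0,0,20],0.5],[[0,0,0],[0,0,20],0.5],[[0,0,0],[0,0,18],0.5],[[0,0,0],[0,0,11],0.5],[[0,0,0],[0,0,3],0.5],[[0,0,0],[0,0,0],0.5],[[0,0,0],[0,0,0],1]]' --grip_force 25

```text
t: 16.17
tcp_pos: [0.4496, 0.0988, 0.0096]
tool_rot: [0.53, 0.848, 0.0, 0.0]
force: [0.4, -0.1, 0.2]
finger_gap: 0.373
gripper_force: 0.0
```

play_rows --rows '[[[0,0,0],[0,0,0],1],[[0,0,0],[0,0,0],1],[[0,0,0],[0,0,0],1],[[0,0,0],[0,0,0],1],[[0,0,0],[0,0,-15],1],[[0,0,0],[0,0,-30],1],[[0,0,0],[0,0,-35],1],[[0,0,0],[0,0,-35],1],[[0,0,0],[0,0,-35],1],[[0,0,0],[0,0,-35],1]]'

```text
t: 17.0
tcp_pos: [0.4485, 0.0988, 0.1961]
tool_rot: [0.531, 0.848, -0.0, -0.0]
force: [0.4, 0.4, -0.5]
finger_gap: 0.176
gripper_force: 27.1
```

```bash
python3 - <<'E'
from h import *
s=sense();print(s['t'],s['tcp_pos'],yaw(s),s['finger_gap'],s['gripper_force'],to(s,(629,-116),180))
E
```

```text
17.0 [0.44850264 0.09879942 0.19607748] 25.9 0.17571172157747764 27.057548761367798 [-272.1   68.6   16. ]
```

play_rows --rows '[[[0,0,0],[-27,7,0],1],[[0,0,0],[-27,7,0],1],[[0,0,0],[-27,7,0],1],[[0,0,0],[-27,7,0],1],[[0,0,0],[-27,7,0],1],[[0,0,0],[-27,7,0],1],[[0,0,0],[-27,7,0],1],[[0,0,0],[-27,7,0],1],[[0,0,0],[-27,7,0],1],[[0,0,0],[-27,7,0],1],[[0,0,-6.5],[0,0,0],1],[[0,0,-6.5],[0,0,0],1]]'

```text
t: 18.0
tcp_pos: [0.6308, -0.1153, 0.1938]
tool_rot: [0.43, 0.903, -0.0, 0.0]
force: [-0.1, 0.6, -0.6]
finger_gap: 0.175
gripper_force: 27.1
```

play_rows --rows '[[[0,0,-6.5],[0,0,0],1],[[0,0,-6.5],[0,0,0],1],[[0,0,-6.5],[0,0,0],1],[[0,0,-6.5],[0,0,0],1],[[0,0,-6.5],[0,0,0],1],[[0,0,-6.5],[0,0,0],1],[[0,0,-6.5],[0,0,0],1],[[0,0,-6.5],[0,0,0],1],[[0,0,0],[0,0,-20],1],[[0,0,0],[0,0,0],1],[[0,0,0],[0,0,0],1]]'

```text
t: 18.92
tcp_pos: [0.6306, -0.1137, 0.2151]
tool_rot: [-0.008, 1.0, -0.0, 0.001]
force: [0.6, -0.3, -0.3]
finger_gap: 0.178
gripper_force: 27.1
```

```bash
python3 - <<'E'
from h import *
c,s,p,d=look('w8');print(s['t'],s['tcp_pos'],yaw(s),s['finger_gap'],s['q'])
cs,_=cv2.findContours(mask(p,'warm'),cv2.RETR_EXTERNAL,cv2.CHAIN_APPROX_NONE)
for k in cs:
    if cv2.contourArea(k)>400:
        m=shape(c,k[:,0],.016,True);print(cv2.boundingRect(k),*m.values(),to(s,m['rect'],16))
E
```

```text
18.9167 [ 0.63062974 -0.11371628  0.21512628] 90.9 0.17802528269382908 [-3.52495667e-01  5.74284744e-01  1.41697765e+00 -1.90692428e-05
  1.14796061e+00 -1.93849044e+00]
(502, 369, 58, 33) [1031.9  428.3  187. ] [1025.5  428.2] [183.7  47.4] 90.2 [-402.6  536.   199.5]
(266, 167, 22, 78) [ 656.  -114.2   86.4] [ 655.5 -114.4] [85.4 22.8] 1.4 [-24.4  -0.9 199.2]
(423, 124, 86, 105) [616.3 111.6 127.4] [616.4 110.8] [125.5 124. ] 157.1 [ 11.3 224.9 198.9]
(236, 116, 83, 129) [ 628.9 -113.4  159.6] [ 629.1 -113.4] [138.5  84.5] 1.3 [  2.    0.5 199.1]
(45, 80, 66, 82) [ 555.1 -348.6  100.1] [ 555.6 -349.3] [98.2 95.1] 87.8 [  79.  -234.2  199.2]
```

View pics/w8.png

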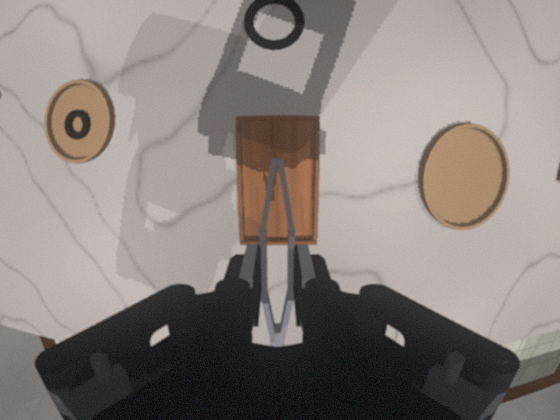

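The tweezers are held and aligned over the short tray (277,180). The small ring sits centred in its dish at (78,123), and the large dish is at (464,176).

play_rows --rows '[[[0,0,0],[1,0,20],1],[[0,0,0],[1,0,20],1],[[0,0,0],[0,0,20],1],[[0,0,0],[0,0,20],1],[[0,0,0],[0,0,20],1],[[0,0,0],[0,0,20],1],[[0,0,0],[0,0,20],1],[[0,0,0],[0,0,20],1],[[0,0,0],[0,0,20],1],[[0,0,0],[0,0,12],1],[[0,0,0],[0,0,6],1],[[0,0,0],[0,0,1.5],1]]'

```text
t: 19.97
tcp_pos: [0.6267, -0.1131, 0.0149]
tool_rot: [-0.008, 1.0, 0.001, -0.002]
force: [-5.8, 1.8, 13.5]
finger_gap: 0.175
gripper_force: 28.9
```

play_rows --rows '[[[0,0,0],[0,0,0],1],[[0,0,0],[0,0,0],0.65],[[0,0,0],[0,0,0],0.65],[[0,0,0],[0,0,0],0.65],[[0,0,0],[0,0,-15],0.65],[[0,0,0],[0,0,-30],0.65],[[0,0,0],[0,0,-35],0.5],[[0,0,0],[0,0,-30],0.2],[[0,0,0],[28,0,-20],0],[[0,0,0],[28,0,-20],0],[[0,0,0],[28,0,-20],0],[[0,0,0],[28,0,0],0]]'

```text
t: 20.97
tcp_pos: [0.5175, -0.1162, 0.1887]
tool_rot: [-0.008, 1.0, -0.002, 0.004]
force: [1.5, -0.2, -1.0]
finger_gap: 0.999
gripper_force: 0.0
```

play_rows --rows '[[[0,0,0],[20,0,0],0],[[0,0,0],[20,0,0],0],[[0,0,0],[17,0,0],0],[[0,0,0],[0,0,0],0],[[0,0,0],[0,0,0],0],[[0,0,0],[0,0,0],0]]'

```text
t: 21.47
tcp_pos: [0.4605, -0.1168, 0.1852]
tool_rot: [-0.008, 1.0, -0.001, 0.001]
force: [-0.6, 0.8, -0.2]
finger_gap: 1.004
gripper_force: 0.0
```

```bash
python3 - <<'E'
from h import *
c,s,p,d=look('w9');print(s['t'],s['tcp_pos'],yaw(s),s['finger_gap'],s['q'])
m=shape(c,blob(p,'dark',(215,130,340,250)),.009,True);print(m,to(s,m['circ'][:2],7))
E
```

```text
21.4667 [ 0.46054476 -0.11678297  0.18522642] 90.9 1.0040083487828928 [-4.84234335e-01  4.10759571e-01  1.85895299e+00  1.86673159e-04
  8.69387655e-01 -2.07043184e+00]
{'circ': array([ 455.1, -119.8,   62.8]), 'rect': array([ 455.1, -120.2], dtype=float32), 'LW': array([62.1, 60.6], dtype=float32), 'yaw': np.float32(8.8)} [  5.9  -2.7 178.2]
```

View pics/w9.png

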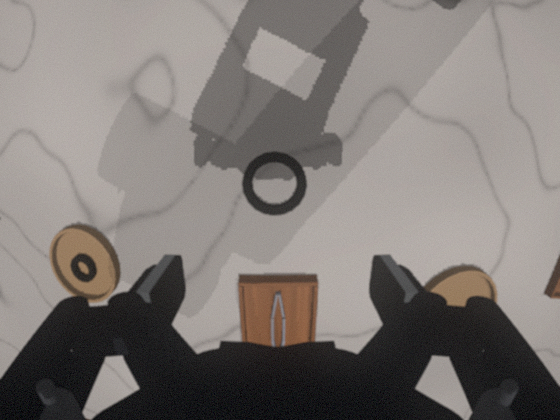

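The tweezers lie in the short tray (278,320). The large ring is at (274,183), between the open fingers.

play_rows --rows '[[[0,0,0],[2,-1,20],0],[[0,0,0],[2,-1,20],0],[[0,0,0],[2,-1,20],0],[[0,0,0],[0,0,20],0],[[0,0,0],[0,0,20],0],[[0,0,0],[0,0,20],0],[[0,0,0],[0,0,20],0],[[0,0,0],[0,0,20],0],[[0,0,0],[0,0,13],0],[[0,0,0],[0,0,6.5],0],[[0,0,0],[0,0,0],0],[[0,0,0],[0,0,0],1]]' --grip_force 25

```text
t: 22.52
tcp_pos: [0.4539, -0.1194, 0.0051]
tool_rot: [-0.008, 1.0, -0.0, 0.0]
force: [-0.2, -0.2, 0.9]
finger_gap: 0.885
gripper_force: 0.0
```

play_rows --rows '[[[0,0,0],[0,0,0],1],[[0,0,0],[0,0,0],1],[[0,0,0],[0,0,0],1],[[0,0,0],[0,0,-15],1],[[0,0,0],[0,0,-30],1],[[0,0,0],[0,0,-35],1],[[0,0,0],[0,0,-35],1],[[0,0,0],[0,0,-35],1],[[0,0,0],[0,0,-35],1],[[0,0,0],[0,0,0],1]]'

```text
t: 23.35
tcp_pos: [0.4569, -0.1211, 0.1969]
tool_rot: [-0.008, 1.0, -0.004, 0.006]
force: [1.8, -0.5, -0.4]
finger_gap: 0.74
gripper_force: 27.7
```

```bash
python3 - <<'E'
from h import *
s=sense();print(s['t'],s['tcp_pos'],yaw(s),s['finger_gap'],s['gripper_force'],s['force'],to(s,(615.5,112),200))
E
```

```text
23.35 [ 0.45686939 -0.12107067  0.19689393] 90.9 0.7400715816353368 27.705748239532113 [ 1.82593734 -0.54422229 -0.41506446] [-162.3  230.5   -2.7]
```

play_rows --rows '[[[0,0,0],[-16,23,-2],1],[[0,0,0],[-16,23,-2],1],[[0,0,0],[-16,23,-2],1],[[0,0,0],[-16,23,-2],1],[[0,0,0],[-16,23,-2],1],[[0,0,0],[-16,23,-2],1],[[0,0,0],[-16,23,-2],1],[[0,0,0],[-16,23,-2],1],[[0,0,0],[-16,23,-2],1],[[0,0,0],[-16,23,-2],1],[[0,0,0],[0,0,0],1],[[0,0,0],[0,0,0],1]]'

```text
t: 24.35
tcp_pos: [0.6096, 0.1144, 0.2098]
tool_rot: [-0.009, 1.0, -0.0, -0.0]
force: [-0.3, -0.4, -0.1]
finger_gap: 0.735
gripper_force: 27.7
```

```bash
python3 - <<'E'
from h import *
c,s,p,d=look('w10');print(s['t'],s['tcp_pos'],yaw(s),s['finger_gap'])
cs,_=cv2.findContours(mask(p,'warm'),cv2.RETR_EXTERNAL,cv2.CHAIN_APPROX_NONE)
for k in cs:
    if cv2.contourArea(k)>400:
        m=shape(c,k[:,0],.016,True);print(cv2.boundingRect(k),*m.values(),to(s,m['circ'][:2],11.5))
E
```

```text
24.35 [0.60960141 0.11435779 0.20983895] 91.0 0.7349077008750161
(52, 139, 75, 117) [ 628.3 -109.8  163.9] [ 628.6 -109.3] [138.8  92.5] 1.3 [ -14.7 -224.4  198.4]
(217, 131, 120, 95) [616.5 113.6 126.1] [603.  113.3] [124.9  98.4] 91.7 [ -6.9  -0.8 198.3]
(437, 35, 84, 170) [526.  351.4 204.6] [525.4 347.7] [188.3  93.1] 170.1 [ 79.3 238.6 198.3]
```

View pics/w10.png

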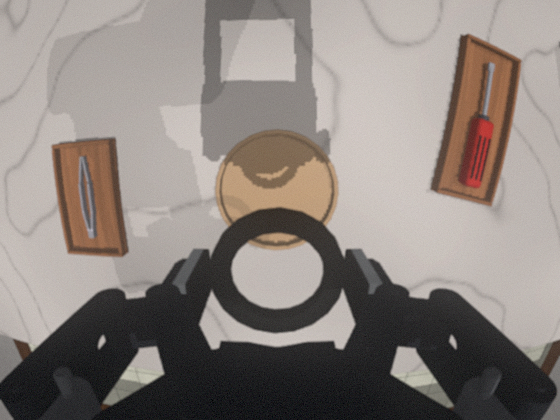

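The dish is centred at (277,188) with the large ring gripped level above it. Both tools lie within their trays: tweezers at (88,195), screwdriver at (482,125). Lowering.

play_rows --rows '[[[0,0,0],[-2,-1,20],1],[[0,0,0],[-2,0,20],1],[[0,0,0],[-2,0,20],1],[[0,0,0],[0,0,20],1],[[0,0,0],[0,0,20],1],[[0,0,0],[0,0,20],1],[[0,0,0],[0,0,20],1],[[0,0,0],[0,0,20],1],[[0,0,0],[0,0,18],1],[[0,0,0],[0,0,12],1],[[0,0,0],[0,0,6],1],[[0,0,0],[0,0,1.5],1]]'

```text
t: 25.4
tcp_pos: [0.6146, 0.1114, 0.0118]
tool_rot: [-0.007, 1.0, -0.0, -0.001]
force: [0.6, -0.7, -0.5]
finger_gap: 0.732
gripper_force: 27.7
```

play_rows --rows '[[[0,0,0],[0,0,0],1],[[0,0,0],[0,0,0],0.15],[[0,0,0],[0,0,0],0.15],[[0,0,0],[0,0,0],0.15],[[0,0,0],[0,0,-15],0.15],[[0,0,0],[0,0,-30],0.15],[[0,0,0],[0,0,-35],0.15],[[0,0,0],[0,0,-35],0.15],[[0,0,0],[0,0,-35],0.15],[[0,0,0],[0,0,-30],0.15],[[0,0,0],[0,0,-20],0.15],[[0,0,0],[0,0,0],0.15]]'

```text
t: 26.4
tcp_pos: [0.6189, 0.1125, 0.2194]
tool_rot: [-0.008, 1.0, -0.0, 0.006]
force: [0.1, -0.7, 0.3]
finger_gap: 0.85
gripper_force: 0.0
```

```bash
python3 - <<'E'
from h import *
c,s,p,d=look('w11');print(s['t'],s['tcp_pos'],s['finger_gap'],s['force'])
def big(m,a):
    cs,_=cv2.findContours(m,cv2.RETR_EXTERNAL,cv2.CHAIN_APPROX_NONE); return [k for k in cs if cv2.contourArea(k)>a]
for k in big(mask(p,'warm'),400): print('warm',cv2.boundingRect(k),*shape(c,k[:,0],.016,True).values())
for k in big(mask(p[:250],'dark'),200): print('dark',cv2.boundingRect(k),*shape(c,k[:,0],.014,True).values())
# from the scene and side cameras: rings vs dishes
for n,A in (('scene',dict(small=(180,155,218,190),large=(250,225,298,270))),('side',dict(small=(295,295,350,350),large=(275,165,330,212)))):
    q,_=snapshot(n);cc=get_calibration(n)
    for k,r in A.items():
        print(n,k,'dish',shape(cc,blob(q,'warm',r),.016)['circ'],'ring',shape(cc,blob(q,'dark',r),.013)['circ'])
E
```

```text
26.4 [0.6189322 0.1125158 0.2193628] 0.8495052266369114 [ 0.09909844 -0.72948898  0.31574947]
warm (57, 129, 74, 116) [ 628.7 -109.2  163.1] [ 628.7 -109.5] [138.6  92.3] 1.2
warm (219, 119, 119, 116) [616.6 113.6 126.2] [618.  112.6] [125.5 122.3] 46.9
warm (435, 26, 83, 168) [526.  351.  204.1] [525.4 347.6] [188.5  92.9] 170.1
dark (248, 151, 57, 57) [617.2 111.6  61.7] [617.5 111.3] [60.8 59.7] 0.9
scene small dish [ 560.  -343.5  100.5] ring [ 561.8 -345.7   32.3]
scene large dish [621.7 118.9 129.2] ring [618.3 116.7  64.9]
side small dish [ 557.2 -354.6  103.8] ring [ 561.1 -352.4   37.4]
side large dish [618.  107.3 139.4] ring [619.5 107.9  71.1]
```

Both rings are centred within a few mm. Checking the tools numerically from the w10 pixels.

```bash
python3 - <<'E'
from h import *
c=get_calibration('wrist');s=sense();p=np.load('pics/w11.npz')['p']
k=shape(c,blob(p,'red',(430,20,525,200)),.021,True);print('handle',k)
a=np.radians(170.1);u=np.array([np.cos(a),np.sin(a)]); d=k['rect']+35*u-[526,348.5]
print('driver along/across',d@u,d@[-u[1],u[0]])
# steel pixels inside tray: low saturation
h=cv2.cvtColor(p,cv2.COLOR_RGB2HSV); m=np.zeros((420,560),np.uint8); m[140:240,70:115]=(h[140:240,70:115,1]<70)
cs,_=cv2.findContours(m,cv2.RETR_EXTERNAL,cv2.CHAIN_APPROX_NONE); q=np.vstack([x[:,0] for x in cs if len(x)>12])
t=shape(c,q,.012,True); print('tweezers',t, 'tray (629,-112) yaw 1.2')
f=sense();print(f['finger_gap'])
E
```

```text
handle {'circ': array([556.7, 340. ,  78.3]), 'rect': array([556.4, 336.3], dtype=float32), 'LW': array([77.4, 31.4], dtype=float32), 'yaw': np.float32(170.6)}
driver along/across 2.9551153122215057 6.791696958366717
tweezers {'circ': array([ 618.8, -110.9,   97.7]), 'rect': array([ 618.7, -108.2], dtype=float32), 'LW': array([97.7, 21.3], dtype=float32), 'yaw': np.float32(1.6)} tray (629,-112) yaw 1.2
0.8510800262730441
```

```bash
python3 - <<'E'
from h import *
for n,y0 in (('w10',139),('w11',129)):
    h=cv2.cvtColor(np.load(f'pics/{n}.npz')['p'],cv2.COLOR_RGB2HSV)
    m=(h[y0:y0+118,70:112,1]<70); print(n,[f"{y+y0}:{r.sum()}" for y,r in enumerate(m) if r.sum()][::2])
q,_=snapshot('side');h=cv2.cvtColor(q,cv2.COLOR_RGB2HSV);c=get_calibration('side')
m=np.zeros((420,560),np.uint8);m[232:254,305:347]=h[232:254,305:347,1]<70
v,u=np.nonzero(m);print(cast(c,[[u.min(),v[u.argmin()]],[u.max(),v[u.argmax()]]],.01)*1000,shape(c,blob(q,'warm',(290,220,360,265)),.018)['rect'])
E
```

```text
w10 ['139:37', '141:12', '156:6', '158:7', '160:8', '162:8', '164:9', '166:9', '168:10', '170:10', '172:10', '174:12', '176:11', '178:10', '180:9', '182:10', '184:12', '186:13', '188:12', '190:12', '192:13', '194:12', '196:12', '198:12', '200:12', '202:13', '204:12', '206:13', '208:12', '210:12', '212:12', '214:13', '216:13', '218:12', '220:12', '222:11', '224:11', '226:10', '228:10', '230:9', '232:9', '234:9', '236:8', '238:2', '255:27']
w11 ['129:33', '131:15', '146:7', '148:7', '150:8', '152:9', '154:9', '156:10', '158:10', '160:10', '162:11', '164:11', '166:10', '168:10', '170:10', '172:11', '174:13', '176:12', '178:12', '180:12', '182:12', '184:12', '186:12', '188:13', '190:12', '192:12', '194:12', '196:12', '198:12', '200:12', '202:13', '204:12', '206:13', '208:12', '210:12', '212:11', '214:10', '216:10', '218:9', '220:9', '222:9', '224:9', '226:5', '237:1', '239:2', '241:2', '243:24', '245:42']
[[ 581.82700244 -112.16391481]
 [ 704.92681406  -91.11515458]] [ 629.7 -118.7]
```

In w11 the tweezers span rows 145–227 and the tray about 131–244, so they are centred within about 2 mm. The earlier 10 mm offset came from counter pixels in the mask. Handing in.

```bash
python3 -c "
from station import *
print(sign_off())"
```

```text
the job is handed in; nothing more can be done
None
```

I handed the job in at about 26.5 s: both rings are centred in their dishes to within about 5 mm, the screwdriver and tweezers lie lengthwise about midway along their trays, and the arm stayed clear of the lid rack and mug; the station returned no verdict.

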